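Push the egg tray home and close its retaining arm

ROBOT

A 6-joint arm with a two-finger parallel gripper is mounted at the origin on the work surface. World frame = base frame: x ahead of the robot, y to its left, z up, the work surface at z = 0. Lengths are in m, angles in rad, forces in N, time in s.
With the tool pointing down it reaches from about 0.25 to 0.725 m from the base axis. Payload 9.7 kg.
Tool frame: the origin (TCP) lies at the very end of the fingers, on their centre line; the grasp point (between the pads) lies 19 mm behind it; z points along the fingers, y is the direction in which the jaws open and shut (so a half turn about z gives the same grasp; the last joint's range is limited). The gripper opens to 85 mm and grips with 20 to 120 N. Pads are 22 mm wide; open, the fingers measure 114 mm over their backs; the gripper's body (76 mm by 85 mm) begins 54 mm behind the grasp point. The pads swing forward as they close: fully open they stand 13 mm farther back than shut.
Start: joints at [1.162, 0.087, 0.176, 1.66, 0, 1.571], TCP at [0.219, 0.505, 0.231] pointing down, gripper open.
Joint ranges: [-3.13, 3.13], [-0.85, 1.81], [-1.15, 1.24], [-2.2, 2.28], [-1.44, 1.52], [-3.14, 3.14]. Speed limits (rad/s): [2.22, 2.22, 2.57, 3.14, 3.14, 3.14].

INTERFACE

Orientations are given as [roll, pitch, yaw] about the fixed x, y, z axes, in that order (R = Rz(yaw) Ry(pitch) Rx(roll)).
In Python, from rig import * gives the robot as it stands. The module is installed in compiled form; this text tells all that it offers.
- The arm moves only by the tool arm_command, never from a script. Its argument "deltas" is a list of rows, each a list of 2 entries, a list of its own where there are three numbers: the shift along the tool's x, y, z in mm, then the turn, a rotation vector about the tool's x, y, z in rad. In form: [[[x, y, z], [rx, ry, rz]], ...]. A call has 1 to 5 rows; each row is the pose to reach, as a shift and turn from the pose commanded when the call began, along the tool's axes at that moment; what a row does not reach only later rows make up. A row lasts 1/10 s, in which the tool goes at most 50 mm and 8.59 degrees, less where a joint would pass 70% of its speed; a pose out of reach is approached as far as the arm can. A call with a gripper value outside its range is refused whole. "grip" is the opening in per cent of the stroke, from 0 (shut) to 100 (fully open), set as the call begins (left out, the last holds). The fingers move at their own pace and stop on an object; "newtons" is the grip in N (left out, the last holds). Time passes only in rows, so rows that repeat a pose let the fingers close. It gives the time, the measured TCP pose, the force and the opening at its end, in the units of the state.
- get_obs(): the state, without advancing time (a new reading comes with each control period).
- capture(name): name is "scene" or "top" or "wrist"; returns (picture, depth): 480x640x3 uint8, blue, green, red; 480x640 float32, m along the optical axis (not along the pixel's ray), 0 where there is no reading.
- camera_params(name): a dict with "intrinsics" (3x3 intrinsics, pixels), "rvec" (rotation vector, rad) and "tvec" (3), from world to camera coordinates, as OpenCV has them. Camera axes: x right, y down, z forward; pixel columns grow to the right and rows downward; lengths in m; the calibration is good to about 2 mm. A picture is of the moment at which its call begins: read the wrist's pose just before it. camera_params takes no time and is no camera call; for the wrist camera it gives the pose at the moment of the call.
- job_done(): hands the job in, once; it reports no verdict.
The state is a dict: "time": time; "joint_positions": joint angles; "dq": joint speeds; "tau": joint torques, N m; "eef_pos": TCP position; "orientation": TCP orientation; "contact_force": force on the tool from outside, world axes, zero at the start; "wrist_torque": the same for the moment, N m; "width": opening from 0.0 (shut) to 1.0 (fully open).
Only numpy, scipy, OpenCV 4.12 (cv2) and the standard library are available. Lean on these libraries where they do the work, as an engineer would, in place of code of your own. Each camera call takes 0.05 s, during which the arm holds its last target. There are 200 camera calls.

TASK

With the fingertips, gently push the white egg tray along the bench into the flared metal bay until it sits fully home against the back stop; then push the pivoted retaining arm round until it lies right across the front of the tray, as far as it goes. Nothing is to be gripped: never lift, tip or squeeze the tray, and leave the bottle, the lamp and the egg where they stand.

Things in the scene. Friction and masses are not known exactly. Their poses are not given: they have to be found in the camera images.
- tray: Loose white plastic egg tray, 150 mm square, 0.3 to 0.6 kg. Rim 40 mm high with flat upright faces; thin pins inside reach 58 mm. Origin: centre of underside. x runs from its front face (x = -75 mm, to push on) to its back face (x = +75 mm), which enters the bay first; z up. It starts in front of the bay's mouth, up to 15 mm off the bay's centre line and 0.15 rad askew.
- bay: Fixed bay of yellow-zinc steel strip 4 mm thick, without a floor. Origin: on the bench where the tray's origin lies when the tray is fully home; x points into the bay (the way to push), y across, z up. Two guides 25 mm high, inner faces at y = +-80 mm from x = +81 to -5 mm, then flaring to y = +-107 mm at x = -80 mm; open towards -x.
- catch (a joint): Angle (rad) of the retaining arm about its upright post. 0: arm points out of the mouth along the bay's -x; grows counter-clockwise from above; 1.57, its end stop: arm lies along the bay's -y, across the mouth, 5 mm in front of a tray that is home. Starts between -0.2 and 0.1, limit -0.3. Light friction (0.05 N m); stays where left.
- bay_stop (a point): Middle of the inner face of the bay's back stop, at bench height, x = +75 mm in the bay's frame. The stop is a fixed upright plate 168 mm wide, 30 mm high; the back face of the tray rests against it when home.
- catch_pivot (a point): Pivot axis of the retaining arm, 35 mm above the bench, fixed at x = -88, y = +130 mm in the bay's frame, on a round post 18 mm thick and 29 mm high.
- catch_tip (a point): Middle of the free end of the retaining arm; moves with it. The arm is a dark steel flat bar, 16 mm wide (8 mm each side of the line from pivot to tip), 12 mm thick, 29 to 41 mm above the bench; this point is 120 mm from the pivot axis, 35 mm above the bench.
- bottle: Loose brown bottle, 60 mm across, 160 mm high, standing behind the back stop; leave alone. Origin: centre of its underside.
- lamp: Loose black egg-candling lamp, an upright cylinder 38 to 52 mm across and 110 mm high, standing beside the guide on the bay's +y side; leave alone. Origin: centre of its underside.
- egg: Loose dummy egg on a black rubber cup (one piece), 48 mm across, 73 mm high, standing beside the mouth on the bay's -y side; leave alone. Origin: centre of its underside.
There are look-alikes about, which are no part of the job. Of the things that look like the tray, take the one that is farthest to the robot's right at the start.

How it is judged:
By the outcome, as a careful person would: the job done as asked, in the order asked, and still so for the second after the job is handed in, with the robot touching nothing.
It also fails if it takes over 64 s, if anything falls off the work surface, if the arm or the gripper's body presses on something with over 40 N, if the wrist force passes 120 N, or if a joint passes its speed limit or range.

## Working session

There is one attempt and no reset: what is moved stays moved. The work goes in short steps, Python scripts to look and compute and a tool call to move; the robot and the scene stay as the last step left them, time stands still between calls to the robot, and variables do not carry over. Pictures are saved under pics/ and viewed, on a budget of 10 in all, crops included, one or two more only if the job needs it, and the job is handed in when it is done.

Besides the shell and the picture viewer there is one more tool, called after "Call:" as name([rows], argument=value, ...), one row to a line, values as JSON. arm_command: Moves the arm, as the interface text tells. Its arguments: {"type":"object","properties":{"deltas":{"type":"array","items":{"type":"array"}},"grip":{"type":"number"},"newtons":{"type":"number"}},"required":["deltas"]}

```bash
mkdir -p pics; ls; python3 - <<'E'
from rig import *
import cv2
for n in("top","scene"):
    im,d=capture(n); cv2.imwrite(f"pics/{n}0.png",im)
    import numpy as np; np.savez(f"{n}0.npz",im=im,d=d)
    p=camera_params(n); print(n,p)
print(get_obs())
E
```

```text
pics
top {'intrinsics': array([[479.11764655,   0.        , 323.69120212],
       [  0.        , 479.11764655, 240.64704444],
       [  0.        ,   0.        ,   1.        ]]), 'rvec': array([ 2.14395629, -2.15255818,  0.13435175]), 'tvec': array([0.08631852, 0.53993681, 0.88657078])}
scene {'intrinsics': array([[554.59730466,   0.        , 328.70698728],
       [  0.        , 554.59730466, 233.53216337],
       [  0.        ,   0.        ,   1.        ]]), 'rvec': array([ 2.44362354,  0.88107464, -0.27686982]), 'tvec': array([-0.49012186, -0.19889362,  1.31377554])}
{'time': 0.1, 'joint_positions': array([1.16200075e+00, 8.74124332e-02, 1.75228290e-01, 1.65979822e+00,
       2.81818798e-05, 1.57078178e+00]), 'dq': array([ 0.00058492, -0.0028946 ,  0.0030847 , -0.00081501, -0.00027441,
       -0.00101108]), 'tau': array([-2.07289063e-04, -5.21560872e+01,  4.65653229e+01,  1.59549754e-02,
        1.61492034e-05, -9.93381633e-06]), 'eef_pos': array([0.21854091, 0.5045006 , 0.23065757]), 'orientation': array([-3.14040662e+00, -2.81991152e-05,  2.73281159e+00]), 'contact_force': array([ 0.31738634,  0.2749505 , -0.81830572]), 'wrist_torque': array([ 0.05808897, -0.03856148, -0.01540631]), 'width': 1.0024786800136802}
```

View pics/top0.png

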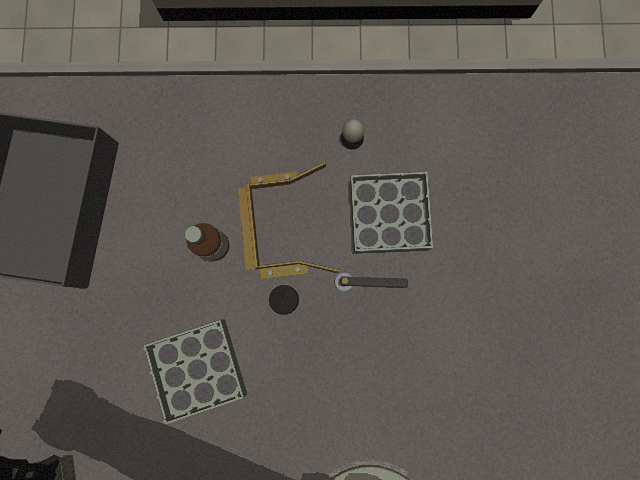

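View pics/scene0.png

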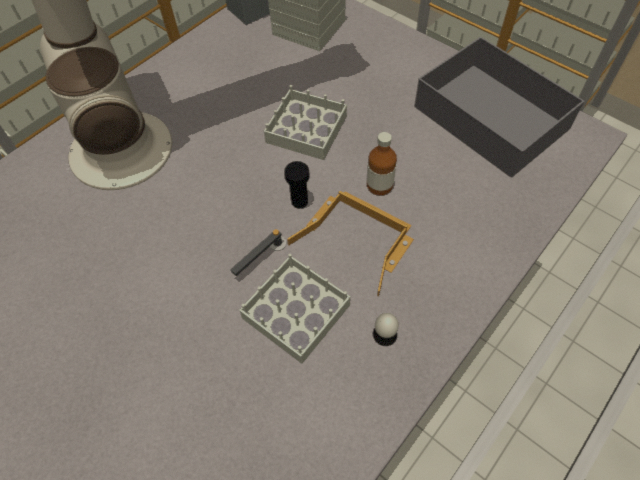

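The top view shows two tray look-alikes, at (391,212) and (195,371). The robot's base is at the bottom (370,480), with +y to the left, so the tray at (391,212) is farthest right; it also stands in front of the bay's mouth. The bay's back stop is at (248,228), and the guides run to the right from it. The pivot is at (345,281) and the arm tip at (407,283). The lamp is at (284,299), the egg at (353,131) and the bottle at (203,238).

```bash
cat > h.py <<'E'
import numpy as np, cv2
def ray(p,uv,z):
    R,_=cv2.Rodrigues(np.array(p["rvec"],float)); t=np.array(p["tvec"],float)
    uv=np.atleast_2d(np.array(uv,float)); d=np.c_[uv,np.ones(len(uv))]@np.linalg.inv(p["intrinsics"]).T@R
    c=-R.T@t; return c+d*((z-c[2])/d[:,2])[:,None]
def proj(p,P): return cv2.projectPoints(np.array(P,float).reshape(-1,3),np.array(p["rvec"],float),np.array(p["tvec"],float),p["intrinsics"],None)[0][:,0]
def bayframe(o,yaw,P):
    c,s=np.cos(yaw),np.sin(yaw); P=np.atleast_2d(np.array(P,float)); return np.c_[o[0]+c*P[:,0]-s*P[:,1],o[1]+s*P[:,0]+c*P[:,1],P[:,2]]
def tobay(o,yaw,P):
    c,s=np.cos(yaw),np.sin(yaw); P=np.atleast_2d(np.array(P,float))-np.array([o[0],o[1],0]); return np.c_[c*P[:,0]+s*P[:,1],-s*P[:,0]+c*P[:,1],P[:,2]]
E
python3 - <<'E'
from rig import *
from h import *
f=np.load("top0.npz"); im,d=f["im"],f["d"]; p=camera_params("top")
hsv=cv2.cvtColor(im,cv2.COLOR_BGR2HSV)
# tray: white region, hull
m=((hsv[...,2]>120)).astype(np.uint8); m[:150]=0; m[260:]=0; m[:,:340]=0; m[:,450:]=0
pts=np.argwhere(m)[:,::-1].astype(np.int32); 
n,l,st,_=cv2.connectedComponentsWithStats(cv2.morphologyEx(m,cv2.MORPH_CLOSE,np.ones((5,5))))
k=1+np.argmax(st[1:,4]); pts=np.argwhere((l==k))[:,::-1].astype(np.float32)
W=ray(p,pts,0.04)[:,:2].astype(np.float32); r=cv2.minAreaRect(W); print("tray rect",r)
# depth-based point cloud of tall stuff
# yellow
y=((hsv[...,0]>10)&(hsv[...,0]<28)&(hsv[...,1]>120)&(hsv[...,2]>60)); y[:100]=0
yy,xx=np.nonzero(y); ok=(xx>225)&(xx<340)&(yy>155)&(yy<285); xx,yy=xx[ok],yy[ok]
print("yellow",len(xx),xx.min(),xx.max(),yy.min(),yy.max())
R,_=cv2.Rodrigues(p["rvec"]); D=d[yy,xx]; K=p["intrinsics"]
C=np.c_[(xx-K[0,2])/K[0,0]*D,(yy-K[1,2])/K[1,1]*D,D]; P=(C-p["tvec"])@R
print(np.percentile(P[:,2],[5,50,95]))
for nm,uv,z in[("pivot",(345,281.5),.04),("tip",(407,283.5),.041),("stop c1",(251,186),.03),("stop c2",(257,268),.03),("gR end",(325,165),.025),("gR bend",(291,180),.025),("gL bend",(302,264),.025),("gL end",(339,271),.025)]: print(nm,ray(p,uv,z)[0].round(4))
x0,y0,s=180,100,3
c=cv2.resize(im[y0:y0+200,x0:x0+266],None,fx=s,fy=s,interpolation=cv2.INTER_CUBIC); cv2.imwrite("pics/crop1.png",cv2.convertScaleAbs(c,alpha=1.4))
E
```

```text
tray rect ((0.5978071689605713, -0.046397268772125244), (0.14881640672683716, 0.14879852533340454), 2.2800662517547607)
yellow 1961 238 338 162 278
[-0.00014095  0.00328813  0.03098991]
pivot [0.4614 0.044  0.04  ]
tip [ 0.4572 -0.0732  0.041 ]
stop c1 [0.6506 0.2273 0.03  ]
stop c2 [0.4885 0.213  0.03  ]
gR end [0.6939 0.0811 0.025 ]
gR bend [0.6636 0.1488 0.025 ]
gL bend [0.4963 0.1265 0.025 ]
gL end [0.4825 0.0549 0.025 ]
```

View pics/crop1.png

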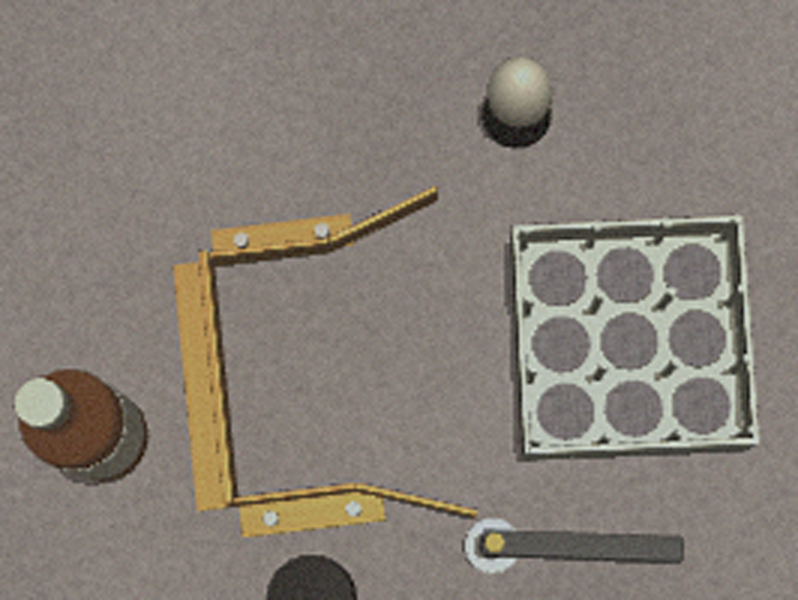

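The crop confirms the chosen tray: it is 150 mm square, rim up, and faces the mouth. Next I fit the bay frame to the known points, and check it in the same script.

```bash
python3 - <<'E'
from rig import *
from h import *
p=camera_params("top")
L=[((249.9,187.3),.03,(75,-84)),((257,266.7),.03,(75,84)),((325.7,164.7),.025,(-80,-107)),((291.3,180),.025,(-5,-80)),((300,262),.025,(-5,80)),((338.7,270.7),.025,(-80,107)),((345,281),.043,(-88,130))]
W=np.array([ray(p,a,z)[0,:2] for a,z,_ in L]); B=np.array([b for *_,b in L])/1000
cb,cw=B.mean(0),W.mean(0); b,w=B-cb,W-cw
yaw=np.arctan2((b[:,0]*w[:,1]-b[:,1]*w[:,0]).sum(),(b*w).sum())
c,s=np.cos(yaw),np.sin(yaw); Rm=np.array([[c,-s],[s,c]]); o=cw-Rm@cb
print("bay o",o,"yaw",yaw,"resid mm",((W-(B@Rm.T+o))*1000).round(1).tolist())
print("tray in bay mm",tobay(o,yaw,[[.5978,-.0464,0]])*1000, "tray yaw rel",np.degrees(yaw-np.pi/2),"rect 2.28deg")
def B2(n,uv,z): 
    P=ray(p,uv,z); print(n,P[0].round(3),(tobay(o,yaw,P)[0]*1000).round(0))
B2("tip",(407,283.5),.041);B2("egg",(352,130),.05);B2("lamp",(284,299),.11);B2("bottle",(193,234),.16)
print("scene camera")
E
```

```text
bay o [0.57990724 0.14606779] yaw 1.6867686069514338 resid mm [[-6.7, -0.9], [3.3, 2.2], [-0.9, 0.7], [3.7, -2.2], [-0.8, -1.5], [0.2, 1.2], [1.3, 0.5]]
tray in bay mm [[-193.2453477     4.49836172    0.        ]] tray yaw rel 6.644722193478372 rect 2.28deg
tip [ 0.457 -0.073  0.041] [-204.  147.   41.]
egg [0.757 0.028 0.05 ] [-138. -162.   50.]
lamp [0.428 0.153 0.11 ] [ 25. 150. 110.]
bottle [0.536 0.302 0.16 ] [160.  26. 160.]
scene camera
```

Call:
arm_command([
  [[-40,-30,0],[0,0,0.07]],
  [[-80,-60,0],[0,0,0.14]],
  [[-120,-90,0],[0,0,0.21]],
  [[-160,-120,0],[0,0,0.28]],
  [[-200,-150,0],[0,0,0.35]],
], grip=100)

```text
time: 0.6
eef_pos: [0.3429, 0.2857, 0.231]
orientation: [-3.141, 0.0, 2.38]
contact_force: [1.4, 0.2, -0.3]
width: 1.003
```

```bash
cat >> h.py <<'E'
from scipy.spatial.transform import Rotation as Ro
O=np.array([.5799,.1461]);YAW=1.687
def tcp(o):
    R=Ro.from_euler("xyz",o["orientation"]); B=tobay(O,YAW,[o["eef_pos"]])[0]*1000
    print("t",round(o["time"],2),"bay mm",B.round(1),"yaw-bay",round(o["orientation"][2]-YAW,3),"F",np.round(o["contact_force"],1),"w",round(o["width"],2)); return R
def delta(o,b,yaw=0,z=None):
    "tool-frame delta to bay point b (mm xyz), yaw rel. bay, tool down"
    R=tcp(o); P=bayframe(O,YAW,[np.array(b)/1000])[0]
    d=R.inv().apply(P-o["eef_pos"])*1000; T=Ro.from_euler("xyz",[np.pi,0,YAW+yaw])
    print("delta",d.round(0),"rv",(R.inv()*T).as_rotvec().round(3))
E
python3 - <<'E'
from rig import *
from h import *
delta(get_obs(),(-330,5,200))
E
```

```text
t 0.6 bay mm [166.2 219.2 231. ] yaw-bay 0.693 F [ 1.4  0.2 -0.3] w 1.0
delta [-519. -152.   31.] rv [-0.     0.     0.693]
```

Call:
arm_command([
  [[-48,-14,0],[0,0,0.07]],
  [[-96,-28,0],[0,0,0.14]],
  [[-144,-42,0],[0,0,0.21]],
  [[-192,-56,0],[0,0,0.28]],
  [[-240,-70,0],[0,0,0.35]],
])

```text
time: 1.1
eef_pos: [0.4691, 0.0695, 0.2312]
orientation: [3.141, -0.0, 2.03]
contact_force: [1.8, 1.8, 0.3]
width: 0.997
```

```bash
python3 - <<'E'
from rig import *
from h import *
delta(get_obs(),(-330,5,120))
E
```

```text
t 1.1 bay mm [-63.2 119.  231.2] yaw-bay 0.343 F [1.8 1.8 0.3] w 1.0
delta [-290.   18.  111.] rv [ 0.    -0.     0.343]
```

Call:
arm_command([
  [[-48,3,0],[0,0,0.07]],
  [[-96,6,0],[0,0,0.14]],
  [[-144,9,0],[0,0,0.21]],
  [[-192,12,10],[0,0,0.28]],
  [[-240,15,20],[0,0,0.343]],
])

```text
time: 1.6
eef_pos: [0.5896, -0.1386, 0.2109]
orientation: [3.141, 0.0, 1.687]
contact_force: [0.7, 0.4, 0.5]
width: 1.001
```

```bash
python3 - <<'E'
from rig import *
from h import *
delta(get_obs(),(-330,5,40))
E
```

```text
t 1.6 bay mm [-283.9   23.3  210.9] yaw-bay -0.0 F [0.7 0.4 0.5] w 1.0
delta [-46.  18. 171.] rv [ 0.  0. -0.]
```

Call:
arm_command([
  [[-24,9,0],[0,0,0]],
  [[-46,18,30],[0,0,0]],
  [[-46,18,75],[0,0,0]],
  [[-46,18,120],[0,0,0]],
  [[-46,18,160],[0,0,0]],
])

```text
time: 2.1
eef_pos: [0.6114, -0.1802, 0.0484]
orientation: [-3.14, -0.001, 1.689]
contact_force: [0.6, 0.2, -0.8]
width: 0.996
```

```bash
python3 - <<'E'
from rig import *
from h import *
delta(get_obs(),(-275,5,4))
im,_=capture("top"); cv2.imwrite("pics/top1.png",cv2.resize(im[100:300,180:446],None,fx=3,fy=3))
E
```

```text
t 2.1 bay mm [-327.7    6.5   48.4] yaw-bay 0.002 F [ 0.6  0.2 -0.8] w 1.0
delta [53.  2. 44.] rv [-0.002 -0.001  0.002]
```

View pics/top1.png

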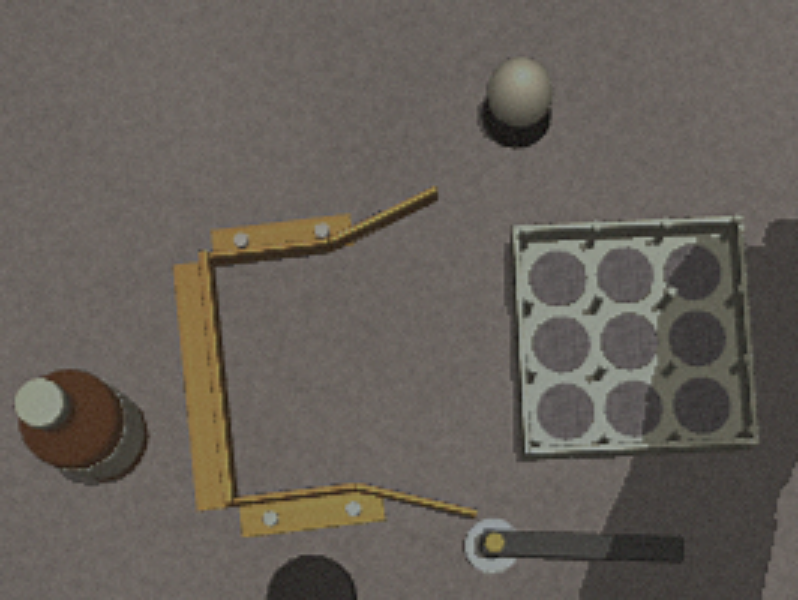

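The tray and the other objects have not moved, and the gripper is still out of the crop to the right. I lower it and start the gentle push.

Call:
arm_command([
  [[0,0,20],[0,0,0]],
  [[0,0,38],[0,0,0]],
  [[8,0,42],[0,0,0]],
  [[18,0,42],[0,0,0]],
  [[28,0,42],[0,0,0]],
])

```text
time: 2.65
eef_pos: [0.6094, -0.1514, 0.0107]
orientation: [3.14, 0.0, 1.69]
contact_force: [-0.0, 0.2, 0.4]
width: 1.0
```

Call:
arm_command([
  [[8,0,0],[0,0,0]],
  [[16,0,0],[0,0,0]],
  [[24,0,0],[0,0,0]],
  [[32,0,0],[0,0,0]],
  [[40,0,0],[0,0,0]],
])

```text
time: 3.15
eef_pos: [0.6042, -0.112, 0.0095]
orientation: [3.141, 0.0, 1.69]
contact_force: [0.6, -0.9, 0.9]
width: 0.999
```

```bash
cat >> h.py <<'E'
def tray(im,p):
    "tray pose from the white rim (plane z=.04), largest white blob in the work area"
    hsv=cv2.cvtColor(im,cv2.COLOR_BGR2HSV); q=proj(p,bayframe(O,YAW,[[-.34,-.125,.04],[-.34,.115,.04],[.09,.115,.04],[.09,-.125,.04]])).astype(np.int32)
    roi=np.zeros(im.shape[:2],np.uint8); cv2.fillConvexPoly(roi,q,1)
    m=((hsv[...,2]>70)&(hsv[...,1]<60)&(im[...,1].astype(int)>=im[...,2]+3)).astype(np.uint8)*roi
    m=cv2.morphologyEx(m,cv2.MORPH_CLOSE,np.ones((5,5),np.uint8)); n,l,st,_=cv2.connectedComponentsWithStats(m); k=1+np.argmax(st[1:,4])
    P=ray(p,np.argwhere(l==k)[:,::-1],.04); B=(tobay(O,YAW,P)[:,:2]*1000).astype(np.float32); r=cv2.minAreaRect(B)
    a=(r[2]+45)%90-45; print("tray bay mm",np.round(r[0],1),"size",np.round(r[1],1),"yaw deg",round(a,2)); return r
E
python3 - <<'E'
from rig import *
from h import *
tray(np.load("top0.npz")["im"],camera_params("top"))
delta(get_obs(),(-88,5,6))
im,_=capture("top"); cv2.imwrite("pics/top2.png",cv2.resize(im[100:300,200:466],None,fx=3,fy=3)); tray(im,camera_params("top"))
E
```

```text
tray bay mm [-193.2    4.8] size [148.7 148.9] yaw deg -4.38
t 3.15 bay mm [-259.2    5.8    9.5] yaw-bay 0.003 F [ 0.6 -0.9  0.9] w 1.0
delta [171.   1.   3.] rv [0.    0.    0.003]
tray bay mm [-168.5    9.8] size [143.1 149.2] yaw deg 0.14
```

View pics/top2.png

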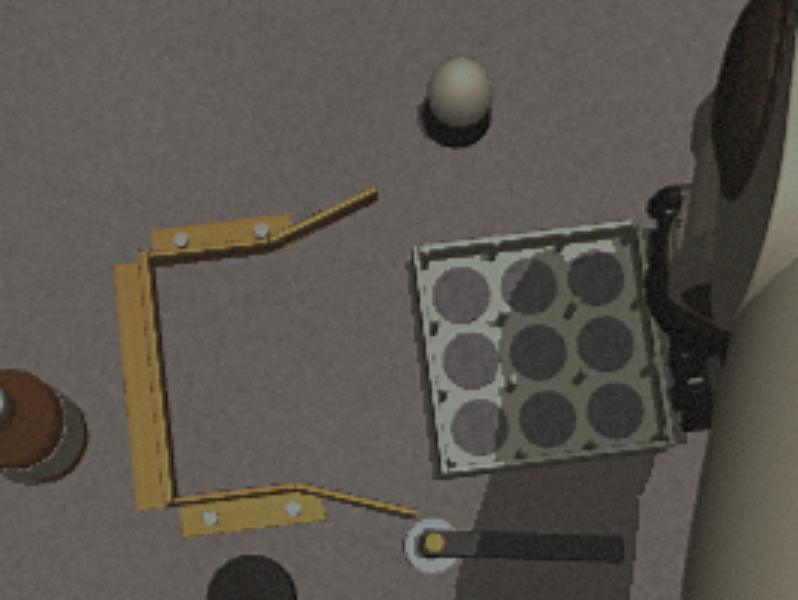

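The tray is now square to the bay (0.1°) with its back edge at about x = −97 mm, but it sits about 10 mm towards +y. I will push diagonally to centre it: the fingers' friction carries it sideways.

Call:
arm_command([
  [[8,1,0],[0,0,0]],
  [[16,2,0],[0,0,0]],
  [[24,3,0],[0,0,0]],
  [[32,4,0],[0,0,0]],
  [[40,5,0],[0,0,0]],
])

```text
time: 3.7
eef_pos: [0.6044, -0.0715, 0.0093]
orientation: [-3.142, -0.0, 1.69]
contact_force: [0.2, -1.6, -0.0]
width: 0.999
```

Call:
arm_command([
  [[8,1,0],[0,0,0]],
  [[16,2,0],[0,0,0]],
  [[24,3,0],[0,0,0]],
  [[29,4,0],[0,0,0]],
  [[33,5,0],[0,0,0]],
])

```text
time: 4.2
eef_pos: [0.6054, -0.0384, 0.0093]
orientation: [-3.142, 0.0, 1.69]
contact_force: [0.0, -1.6, -0.3]
width: 1.003
```

```bash
python3 - <<'E'
from rig import *
from h import *
delta(get_obs(),(-87,0,8))
im,_=capture("top"); cv2.imwrite("pics/top3.png",cv2.resize(im[100:300,200:466],None,fx=3,fy=3)); tray(im,camera_params("top"))
E
```

```text
t 4.2 bay mm [-186.2   -4.     9.3] yaw-bay 0.003 F [ 0.  -1.6 -0.3] w 1.0
delta [99. -4.  1.] rv [-0.     0.     0.003]
tray bay mm [-95.6  -0.5] size [142.4 149.4] yaw deg 0.2
```

View pics/top3.png

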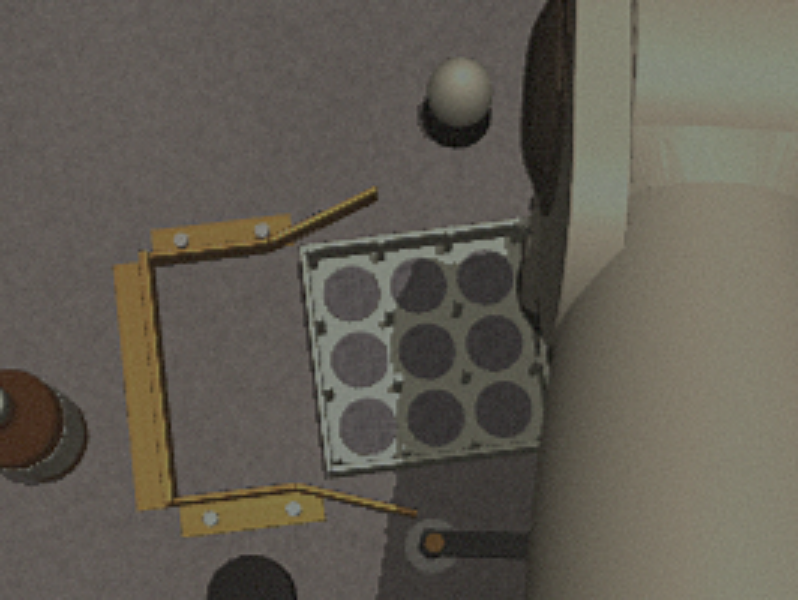

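The tray is nearly centred, with its back corners at (302,246) and (330,472). Against the guides' visible inner edges it sits about 2 mm too far to −y, so I trim that while pushing on.

Call:
arm_command([
  [[7,-0.6,0],[0,0,0]],
  [[14,-1.2,0],[0,0,0]],
  [[21,-1.8,0],[0,0,0]],
  [[28,-2.3,0],[0,0,0]],
  [[35,-2.5,0],[0,0,0]],
])

```text
time: 4.75
eef_pos: [0.5987, -0.0038, 0.0093]
orientation: [3.142, 0.0, 1.69]
contact_force: [1.4, -0.6, -0.3]
width: 0.997
```

Call:
arm_command([
  [[7,0,0],[0,0,0]],
  [[14,0,0],[0,0,0]],
  [[21,0,0],[0,0,0]],
  [[28,0,0],[0,0,0]],
  [[35,0,0],[0,0,0]],
])

```text
time: 5.25
eef_pos: [0.5946, 0.0309, 0.0093]
orientation: [3.142, 0.0, 1.69]
contact_force: [0.7, -0.6, 0.9]
width: 0.997
```

```bash
python3 - <<'E'
from rig import *
from h import *
delta(get_obs(),(-87,0,8))
im,_=capture("top"); cv2.imwrite("pics/top4.png",cv2.resize(im[120:320,200:400],None,fx=3,fy=3)); tray(im,camera_params("top"))
E
```

```text
t 5.25 bay mm [-116.1   -1.3    9.3] yaw-bay 0.003 F [ 0.7 -0.6  0.9] w 1.0
delta [29. -1.  1.] rv [0.    0.    0.003]
tray bay mm [-10.7 -34. ] size [241.7 130.9] yaw deg -37.35
```

View pics/top4.png

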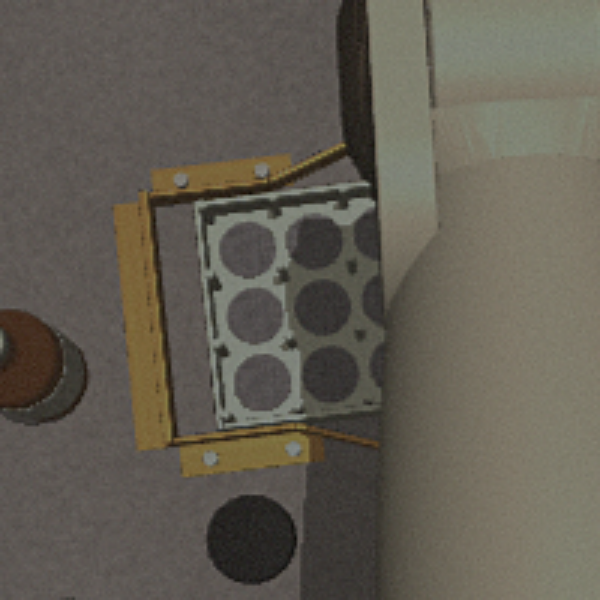

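The tray is between the guides, with about 28 mm left to the stop at (150,300). I continue in small steps and watch the force.

Call:
arm_command([
  [[5,0,0],[0,0,0]],
  [[10,0,0],[0,0,0]],
  [[15,0,0],[0,0,0]],
  [[20,0,0],[0,0,0]],
  [[24,0,0],[0,0,0]],
])

```text
time: 5.8
eef_pos: [0.5918, 0.0545, 0.0093]
orientation: [3.142, 0.0, 1.69]
contact_force: [1.0, -1.5, -0.4]
width: 1.0
```

Call:
arm_command([
  [[1,0,0],[0,0,0]],
  [[2,0,0],[0,0,0]],
  [[3,0,0],[0,0,0]],
  [[4,0,0],[0,0,0]],
  [[4,0,0],[0,0,0]],
])

```text
time: 6.3
eef_pos: [0.5913, 0.0582, 0.0093]
orientation: [-3.142, -0.0, 1.69]
contact_force: [0.5, -0.6, 0.4]
width: 1.002
```

Call:
arm_command([
  [[0.5,0,0],[0,0,0]],
  [[1,0,0],[0,0,0]],
  [[1.5,0,0],[0,0,0]],
  [[2,0,0],[0,0,0]],
  [[2,0,0],[0,0,0]],
])

```text
time: 6.8
eef_pos: [0.5911, 0.0602, 0.0093]
orientation: [3.142, -0.0, 1.69]
contact_force: [-0.1, -0.5, -0.7]
width: 1.007
```

Call:
arm_command([
  [[0.4,0,0],[0,0,0]],
  [[0.8,0,0],[0,0,0]],
  [[1,0,0],[0,0,0]],
  [[1,0,0],[0,0,0]],
])

```text
time: 7.2
eef_pos: [0.591, 0.0608, 0.0093]
orientation: [3.142, 0.0, 1.689]
contact_force: [0.9, -2.7, -0.4]
width: 1.0
```

```bash
python3 - <<'E'
from rig import *
from h import *
delta(get_obs(),(-87,0,8))
im,_=capture("top"); cv2.imwrite("pics/top5.png",cv2.resize(im[150:290,230:350],None,fx=4,fy=4))
E
```

```text
t 7.2 bay mm [-86.   -1.1   9.3] yaw-bay 0.002 F [ 0.9 -2.7 -0.4] w 1.0
delta [-1. -1.  1.] rv [0.    0.    0.002]
```

View pics/top5.png

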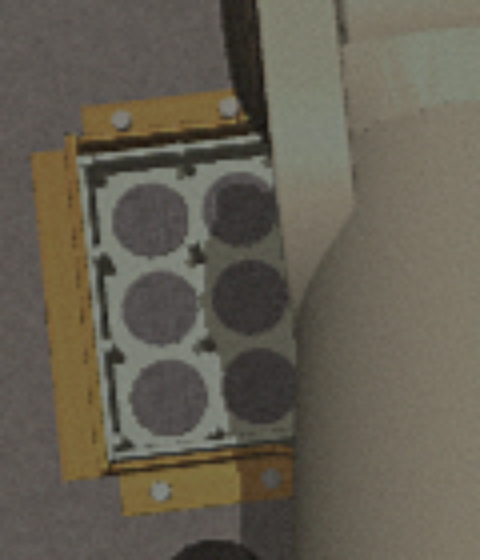

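The tray looks seated: its back edge, (80,155) to (110,462), runs along the stop. I press a little further to confirm contact by force.

Call:
arm_command([
  [[0.5,0,0],[0,0,0]],
  [[1,0,0],[0,0,0]],
  [[1,0,0],[0,0,0]],
  [[1,0,0],[0,0,0]],
])

```text
time: 7.65
eef_pos: [0.5908, 0.0609, 0.0093]
orientation: [-3.141, 0.002, 1.689]
contact_force: [0.5, -8.2, 1.7]
width: 0.999
```

Call:
arm_command([
  [[0.5,0,0],[0,0,0]],
  [[1,0,0],[0,0,0]],
  [[1,0,0],[0,0,0]],
  [[1,0,0],[0,0,0]],
])

```text
time: 8.05
eef_pos: [0.5907, 0.061, 0.0093]
orientation: [-3.141, 0.004, 1.688]
contact_force: [-0.2, -14.1, 1.6]
width: 0.998
```

The tray is home: the force rose to 14 N with no further motion. I back off, lift, close the fingers, and go round to the +y side of the retaining arm.

Call:
arm_command([
  [[-10,0,0],[0,0,0]],
  [[-30,0,0],[0,0,0]],
  [[-60,0,0],[0,0,0]],
  [[-75,0,-20],[0,0,0]],
  [[-85,0,-60],[0,0,0]],
])

```text
time: 8.55
eef_pos: [0.5989, -0.0223, 0.0666]
orientation: [-3.136, -0.002, 1.689]
contact_force: [1.3, 0.3, 0.2]
width: 1.004
```

Call:
arm_command([
  [[0,0,-40],[0,0,0]],
  [[0,-40,-60],[0,0,0]],
  [[0,-85,-60],[0,0,0]],
  [[0,-130,-60],[0,0,0]],
  [[0,-175,-60],[0,0,0]],
], grip=0, newtons=20)

```text
time: 9.05
eef_pos: [0.4254, -0.0419, 0.1292]
orientation: [3.141, -0.001, 1.691]
contact_force: [-0.1, 0.2, 1.3]
width: 0.146
```

```bash
python3 - <<'E'
from rig import *
from h import *
delta(get_obs(),(-177,190,24))
im,_=capture("top"); tray(im,camera_params("top")); cv2.imwrite("pics/top6.png",cv2.resize(im[110:310,220:420],None,fx=3,fy=3))
E
```

```text
t 9.05 bay mm [-168.8  175.2  129.2] yaw-bay 0.004 F [-0.1  0.2  1.3] w 0.15
delta [ -8. -15. 105.] rv [ 0.    -0.001  0.004]
tray bay mm [1.2 2.5] size [149.6 149.3] yaw deg -0.06
```

View pics/top6.png

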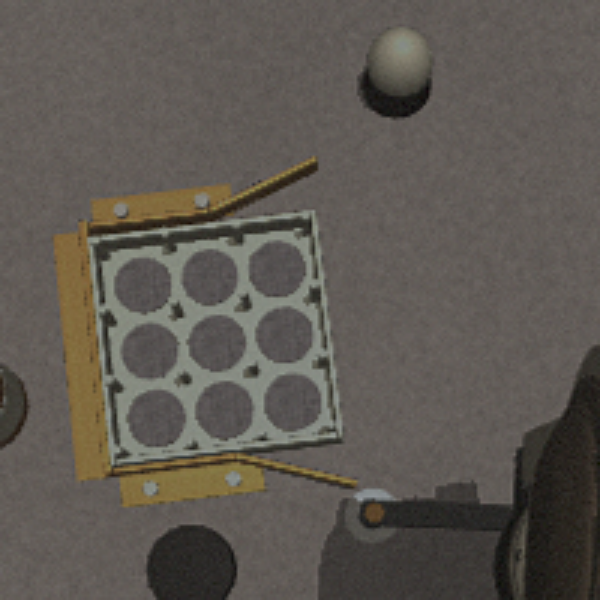

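The tray stayed home: measured at (1.2, 2.5) mm and −0.06°, with its edge against the stop. The pivot at (373,512) and the arm are undisturbed. I lower the fingers beside the arm.

Call:
arm_command([
  [[-8,-20,10],[0,0,0]],
  [[-8,-20,40],[0,0,0]],
  [[-8,-20,75],[0,0,0]],
  [[-8,-20,98],[0,0,0]],
  [[-8,-20,104],[0,0,0]],
])

```text
time: 9.6
eef_pos: [0.4066, -0.052, 0.023]
orientation: [-3.138, -0.002, 1.69]
contact_force: [-0.1, 0.2, 0.1]
width: -0.001
```

```bash
python3 - <<'E'
from rig import *
from h import *
o=get_obs(); tcp(o); B=tobay(O,YAW,[o["eef_pos"]])[0]*1000
for a in np.arange(-.145,1.6,.145):
    n=np.array([np.sin(a),-np.cos(a)]);u=np.array([-np.cos(a),-np.sin(a)])
    t=np.array([-88,130])+90*u-(8+11*abs(n[0])+15*abs(n[1]))*n
    d=Ro.from_euler("xyz",o["orientation"]).inv().apply(bayframe(O,YAW,[[t[0]/1000,t[1]/1000,B[2]/1000]])[0]-o["eef_pos"])*1000
    print(round(a,2),t.round(0),d.round(0)[:2])
E
```

```text
t 9.6 bay mm [-176.7  195.1   23. ] yaw-bay 0.003 F [-0.1  0.2  0.1] w -0.0
-0.14 [-174.  167.] [ 3. 28.]
0.0 [-178.  153.] [-1. 42.]
0.14 [-181.  141.] [-4. 54.]
0.29 [-182.  129.] [-5. 66.]
0.43 [-181.  116.] [-4. 79.]
0.58 [-178.  103.] [-1. 92.]
0.72 [-173.   90.] [  3. 105.]
0.87 [-166.   78.] [ 10. 117.]
1.01 [-157.   67.] [ 19. 128.]
1.16 [-146.   57.] [ 30. 138.]
1.3 [-133.   49.] [ 43. 146.]
1.45 [-119.   43.] [ 57. 152.]
1.59 [-105.   40.] [ 71. 156.]
```

Call:
arm_command([
  [[0,14,0],[0,0,0]],
  [[0,26,0],[0,0,0]],
  [[-1,36,0],[0,0,0]],
  [[-3,46,0],[0,0,0]],
  [[-4,56,0],[0,0,0]],
])

```text
time: 10.1
eef_pos: [0.4651, -0.0497, 0.0256]
orientation: [3.142, -0.0, 1.69]
contact_force: [-1.4, 1.0, 0.8]
width: -0.002
```

Call:
arm_command([
  [[-1,10,0],[0,0,0]],
  [[0,20,0],[0,0,0]],
  [[2,30,0],[0,0,0]],
  [[4,40,0],[0,0,0]],
  [[8,49,0],[0,0,0]],
])

```text
time: 10.6
eef_pos: [0.5128, -0.0357, 0.0252]
orientation: [-3.142, 0.0, 1.69]
contact_force: [-0.7, -0.2, 0.5]
width: -0.005
```

Call:
arm_command([
  [[5,6,0],[0,0,0]],
  [[10,12,0],[0,0,0]],
  [[15,18,0],[0,0,0]],
  [[20,24,0],[0,0,0]],
  [[26,30,0],[0,0,0]],
])

```text
time: 11.1
eef_pos: [0.539, -0.0061, 0.0253]
orientation: [-3.142, 0.0, 1.69]
contact_force: [0.3, -0.5, -0.2]
width: 0.004
```

```bash
python3 - <<'E'
from rig import *
from h import *
delta(get_obs(),(-105,40,23))
im,_=capture("top"); cv2.imwrite("pics/top7.png",cv2.resize(im[110:310,220:420],None,fx=3,fy=3))
im,_=capture("scene"); cv2.imwrite("pics/scene7.png",im[150:400,150:450])
E
```

```text
t 11.1 bay mm [-146.4   58.3   25.3] yaw-bay 0.003 F [ 0.3 -0.5 -0.2] w 0.0
delta [41. 18.  2.] rv [-0.     0.     0.003]
```

View pics/top7.png

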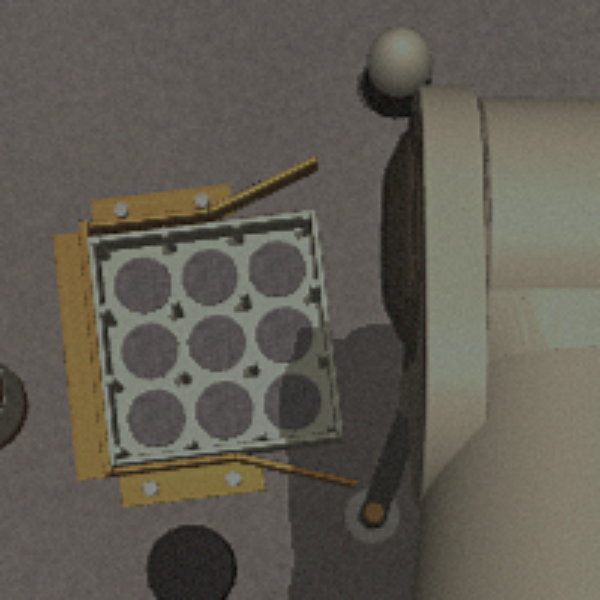

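The arm has swung to about 1.2 rad, pivot at (373,512), and the tray is unmoved. I continue to the end stop.

Call:
arm_command([
  [[6,4,0],[0,0,0]],
  [[12,8,0],[0,0,0]],
  [[18,11,0],[0,0,0]],
  [[24,14,0],[0,0,0]],
  [[30,16,0],[0,0,0]],
])

```text
time: 11.7
eef_pos: [0.5511, 0.0257, 0.0253]
orientation: [-3.142, 0.0, 1.69]
contact_force: [-0.0, -1.1, 0.2]
width: 0.003
```

Call:
arm_command([
  [[2,0,0],[0,0,0]],
  [[4,0,0],[0,0,0]],
  [[6,0,0],[0,0,0]],
  [[7,0,0],[0,0,0]],
  [[8,0,0],[0,0,0]],
])

```text
time: 12.2
eef_pos: [0.55, 0.033, 0.0254]
orientation: [3.141, 0.0, 1.69]
contact_force: [1.0, -0.2, 0.1]
width: -0.005
```

Call:
arm_command([
  [[0.5,0,0],[0,0,0]],
  [[1,0,0],[0,0,0]],
  [[1.5,0,0],[0,0,0]],
  [[2,0,0],[0,0,0]],
  [[2,0,0],[0,0,0]],
])

```text
time: 12.7
eef_pos: [0.5498, 0.035, 0.0253]
orientation: [-3.142, 0.0, 1.69]
contact_force: [0.6, -0.3, -0.3]
width: -0.002
```

Call:
arm_command([
  [[0.5,0,0],[0,0,0]],
  [[1,0,0],[0,0,0]],
  [[1.5,0,0],[0,0,0]],
  [[1.5,0,0],[0,0,0]],
])

```text
time: 13.1
eef_pos: [0.5498, 0.0352, 0.0253]
orientation: [3.142, 0.003, 1.689]
contact_force: [1.7, -9.6, -0.6]
width: 0.0
```

Call:
arm_command([
  [[0.5,0,0],[0,0,0]],
  [[1,0,0],[0,0,0]],
  [[1.5,0,0],[0,0,0]],
  [[1.5,0,0],[0,0,0]],
])

```text
time: 13.5
eef_pos: [0.5497, 0.0353, 0.0254]
orientation: [3.142, 0.006, 1.688]
contact_force: [1.4, -16.6, 1.4]
width: -0.001
```

The end stop is reached: 17 N and no further motion. I back off and lift clear, then check.

Call:
arm_command([
  [[-5,0,0],[0,0,0]],
  [[-20,0,0],[0,0,0]],
  [[-50,0,0],[0,0,0]],
  [[-80,0,-30],[0,0,0]],
  [[-100,0,-75],[0,0,0]],
])

```text
time: 14.0
eef_pos: [0.5596, -0.0631, 0.0984]
orientation: [-3.136, -0.002, 1.689]
contact_force: [0.9, 0.3, 0.3]
width: -0.001
```

Call:
arm_command([
  [[-40,0,-30],[0,0,0]],
  [[-80,0,-60],[0,0,0]],
  [[-110,0,-90],[0,0,0]],
  [[-110,0,-90],[0,0,0]],
])

```text
time: 14.4
eef_pos: [0.5755, -0.1747, 0.1944]
orientation: [3.136, 0.003, 1.686]
contact_force: [0.2, -0.0, -0.5]
width: 0.004
```

```bash
python3 - <<'E'
from rig import *
from h import *
o=get_obs(); tcp(o)
im,_=capture("top"); p=camera_params("top"); tray(im,p)
i0=np.load("top0.npz")["im"]
for n,(x0,y0,x1,y1) in dict(egg=(335,110,372,155),lamp=(262,280,305,320),bottle=(180,215,232,265)).items():
    a,b=[cv2.equalizeHist(cv2.cvtColor(k,cv2.COLOR_BGR2GRAY)[y0:y1,x0:x1]).astype(np.float32) for k in(i0,im)]
    print(n,"shift px",np.round(cv2.phaseCorrelate(a,b),2).tolist() if 0 else cv2.phaseCorrelate(a,b))
cv2.imwrite("pics/top8.png",cv2.resize(im[100:320,180:440],None,fx=3,fy=3)[:600])
E
```

```text
t 14.4 bay mm [-318.1   41.5  194.4] yaw-bay -0.001 F [ 0.2 -0.  -0.5] w 0.0
tray bay mm [-2.5  3.1] size [157.  150.3] yaw deg 0.2
egg shift px ((0.2794587626952847, 0.6200964443854531), 0.9254243683815002)
lamp shift px ((0.7167336636929349, 0.08344639772500173), 0.9421565882364908)
bottle shift px ((-0.10459165566610906, 0.10181253430720716), 0.9909170359152335)
```

View pics/top8.png

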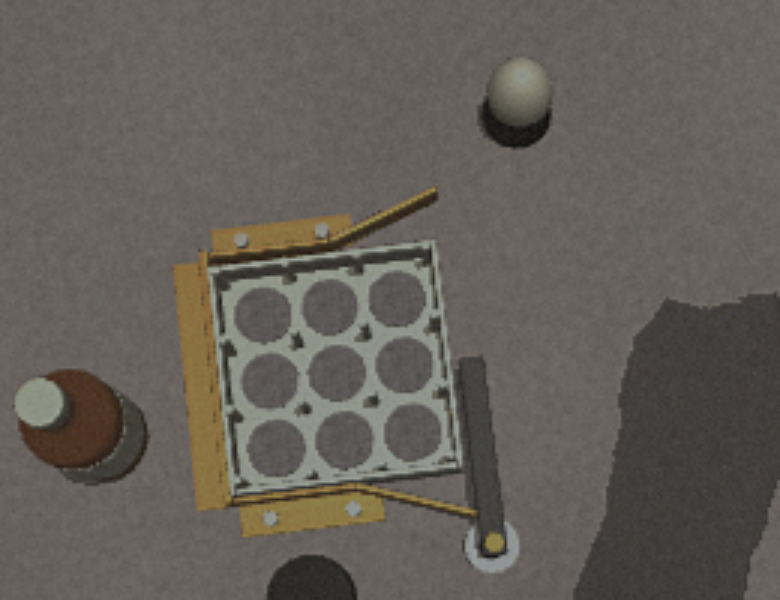

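The tray is home against the stop, (205,255) to (232,495). The arm, (495,545) to (472,358), lies parallel to the tray's front face with a small gap. The egg, lamp and bottle are where they were.

```bash
python3 -c "
from rig import *
print(job_done())"
```

```text
the job is handed in; nothing more can be done
None
```

The white egg tray is fully home in the bay, and the retaining arm lies across its front at its end stop. I handed the job in at about 14.5 s of robot time, with the robot touching nothing.

- **Tray:** I pushed the rightmost tray home with the open fingertips. It seated against the back stop at about 14 N, with no further motion. A look before I moved the arm put it at (1.2, 2.5) mm and −0.06° in the bay, within my roughly 2–3 mm fit of the bay. The final measurement gave (−2.5, 3.1) mm with a rim size of 157 mm instead of 150. I take this to be the retaining arm merging into the colour mask, because the picture shows the tray still against the stop.
- **Retaining arm:** I swung it round with the closed fingertips until it stopped, at about 17 N. The last picture shows it parallel to the tray's front with a small gap.
- **Bottle, lamp and egg:** Image shifts since the start were under 1 px (about 1–2 mm). The largest were 0.7 px for the lamp and egg, which I put down to shadow and lighting changes. I saw no contact with any of them.

I viewed 11 pictures, one over the budget of 10.

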